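# Load the pallet and run the pedal-operated board tester

## Task

Slide the pallet with the circuit board along its tray, gently, until it is fully home against the stop under the probe head. Only then press the pedal all the way down to its stop with the gripper, keep it there for one full second so that the probes can read the board, and let it come fully up again. The pallet stays home, and the mouse, the jar and the hand probe are left alone.

Things in the scene. Friction and masses are not known exactly. Their poses are not given: they have to be found in the camera images.
- press: White C-framed board tester, fixed, 360 x 150 mm. Origin on the bench; x axis = the way the pallet slides in, z up. Tray floor 20 mm high from x=-170 to the stop face at x=+130 mm, between guide rails at y=+-54 mm (tops 32 mm high). A column behind the stop (x=138 to 188 mm, 110 mm wide) carries an arm over x=38 to 188 mm, 205 mm high, guide rods to 222 mm.
- press_stop (a point): Middle of the tray's end stop face (27 mm above the bench), which the far edge of the pallet meets when home.
- pallet: Black pallet, 180 mm long, about 0.35 kg, loose in the tray, carrying a green circuit board. Origin mid underside (home: x=+40 mm of the press), x axis towards the stop. Plate 104 mm wide, 8 thick, x=-30 to +90 mm (far edge, meets the stop); a 40 mm wide tongue leads back to an upright aluminium crossbar at x=-90 to -78 mm, 80 mm wide, 32 mm high. Starts 60 to 100 mm short of home.
- pallet_bar (a point): Middle of the top of the pallet's crossbar; axes as the pallet's. The face to push is 6 mm behind it (-x).
- pedal_base: Grey cordless pedal fixed on the bench, 200 x 116 x 12 mm, origin mid underside. Hinge along y at x=+70 mm, 28 mm high; cheeks 44 mm high at y=+-52 mm by the hinge. The dark steel tread with ribbed rubber pad, 86 mm wide, reaches 135 mm from the hinge towards -x and rises that way to about 70 mm when up; at its stop it lies level.
- pedal_tread (a point): Point on the top of the pedal's rubber pad, mid width, 110 mm from the hinge: the place to press. About 63 mm above the bench when up and 36 mm when at the stop; it takes about 6 N to start and 14 N at the stop.
- pedal (a joint): Pedal angle in rad: 0 fully up, 0.26 at its stop; a spring returns it.
- press_head (a joint): How far the grey probe head under the press's arm has come down, in m: 0 up, 0.031 with the pedal at its stop (the pedal drives it). It spans x=35 to 125 mm of the press; when up its pins are 64 mm above the bench.
- mouse: Bystander: white computer mouse, 110 x 56 x 26 mm, loose. Origin at the middle of its underside.
- jar: Bystander: small jar with a black lid, 52 mm across, 60 mm high, loose. Origin at the middle of its underside.
- probe: Bystander: white hand probe with brass tip, about 185 x 20 x 14 mm, lying loose along its x axis. Origin on the underside, mid handle.
Things that resemble listed ones, but are neither listed nor needed, are in the scene too. Of the things that look like the pallet, the middle-sized one is meant.

How it is judged:
On the way, in this order (a step that is already met when the one before it is completed fails the run):
1. the pallet is home against the stop (within 3 mm) with the pedal still up (x of pallet in the frame of press above 0.037 m and value of joint pedal below 0.04 rad), for 0.2 s.
2. the robot holds the pedal at its stop (0.23 rad or more) for 0.8 s with the pallet home (value of joint pedal above 0.23 rad and contact force between any of the fingers, the arm and pedal_base above 1 N and x of pallet in the frame of press above 0.037 m), for 0.8 s.
At the end, for the whole second after the job is handed in: The pallet lies flat and still in the tray, home within 3 mm of the stop, and the pedal is fully up again (under 0.03 rad) (x of pallet in the frame of press above 0.037 m and horizontal distance between pallet and press_stop below 0.095 m and angle between pallet's own z axis and vertical below 0.05 rad and linear speed of pallet below 0.01 m/s and value of joint pedal below 0.03 rad); the robot touches nothing.
It fails at once if the pedal is pressed (over 0.08 rad) while the pallet is not home (more than 5 mm short) (value of joint pedal above 0.08 rad and x of pallet in the frame of press below 0.035 m).
It fails at once if the pallet is flung along faster than 0.4 m/s (linear speed of pallet above 0.4 m/s).
It fails at once if the mouse is moved by more than 20 mm (distance of mouse from where it was at the start of the episode above 0.02 m).
It fails at once if the jar is moved by more than 20 mm (distance of jar from where it was at the start of the episode above 0.02 m).
It fails at once if the hand probe is moved by more than 20 mm (distance of probe from where it was at the start of the episode above 0.02 m).
It also fails if it takes over 43 s, if anything falls off the work surface, if the arm or the gripper's body presses on something with over 40 N, if the wrist force passes 120 N, or if a joint passes its speed limit or range.

## Robot

A 7-joint arm with a two-finger parallel gripper is mounted at the origin on the work surface. World frame = base frame: x ahead of the robot, y to its left, z up, the work surface at z = 0. Lengths are in m, angles in rad, forces in N, time in s.
With the tool pointing down it reaches from about 0.35 to 0.9 m from the base axis. Payload 8.1 kg.
Tool frame: the origin (TCP) lies midway between the tips of the shut fingers; the grasp point (between the pads) lies arm.grasp_offset behind it (arm.grasp_offset is the distance from the TCP to the grasp point, in m); z points along the fingers, y is the line along which they close (so a half turn about z gives the same grasp; the last joint's range is limited). The gripper opens to 92 mm and grips with 3 to 60 N. Pads are 19 mm wide; open, the fingers measure 130 mm over their backs; the gripper's body (75 mm by 190 mm) begins 47 mm behind the grasp point.
Start: joints at [-1.423, 0.434, 0.025, 1.573, -0.012, 1.134, -0.075], TCP at [0.155, 0.605, 0.227] pointing down, gripper open.
Joint ranges: [-2.62, 2.62], [-0.44, 2.09], [-1.27, 1.32], [0.08, 2.57], [-1.32, 4.46], [0.12, 2], [-2.74, 2.74]. Speed limits (rad/s): [2.22, 2.22, 3.01, 3.01, 3.14, 3.14, 3.14].

## Interface

Orientations are given as a rotation vector (axis times angle).
In Python, from cell import observe, imaging, arm gives the robot as it stands.
- The arm moves only by the tool apply_moves, never from a script. Its argument "commands" is a list of rows, each a list of 5 numbers: the opening in per cent of the stroke, from 0 (shut) to 100 (fully open), then the shift along the world's x, y, z in units of 0.06 m (1.0 is 0.06 m), then the turn about the world's z in units of 0.5 rad (1.0 is 0.5 rad). A call has 1 to 12 rows; each row shifts and turns the commanded pose from where the row before left it; what a row does not reach is not made up. A row lasts 1/8 s, in which the tool goes at most 62.5 mm and 10.7 degrees, less where a joint would pass 70% of its speed; a pose out of reach is approached as far as the arm can. A call with a number of a shift or a turn outside -1 to 1 is refused whole. A call with a gripper value outside its range is refused whole. The fingers move at their own pace and stop on an object; "newtons" is the grip in N (left out, the last holds). Time passes only in rows, so rows that do not move let the fingers close. It gives the time, the measured TCP pose, the force, the opening and the grip force at its end, in the units of the state.
- observe(): the state, without advancing time (a new reading comes with each control period).
- imaging.get_image(name): name is "scene" or "top" or "wrist"; returns (picture, depth): 420x560x3 uint8, red, green, blue; 420x560 float32, m along the optical axis (not along the pixel's ray), 0 where there is no reading.
- imaging.camera_params(name): a dict with "camera_matrix" (3x3 intrinsics, pixels), "origin" and "rotation" of the camera in the world; the wrist camera has in their place "tool_from_camera" (4x4, takes a point from camera to tool coordinates, whose origin is the TCP and whose axes are the flange's). Camera axes: x right, y up, looking along -z (the intrinsics and any distortion apply to the point x, -y, -z); pixel columns grow to the right and rows downward; lengths in m; the calibration is good to about 2 mm. A picture is of the moment at which its call begins: read the wrist's pose just before it. camera_params takes no time and is no camera call.
- arm.sign_off(): hands the job in; it is judged then, once.
The state is a dict: "clock": time; "joints": joint angles; "dq": joint speeds; "joint_efforts": joint torques, N m; "position": TCP position; "ee_rot": TCP orientation; "force": force on the tool from outside, world axes, zero at the start; "ft_torque": the same for the moment, N m; "width": opening from 0.0 (shut) to 1.0 (fully open); "gripper_force": force on a finger pad.
Only numpy, scipy, OpenCV 4.12 (cv2) and the standard library are available. Lean on these libraries where they do the work, as an engineer would, in place of code of your own. Each camera call takes 0.05 s, during which the arm holds its last target. There are 200 camera calls.

## Working session

There is one attempt and no reset: what is moved stays moved. The work goes in short steps, Python scripts to look and compute and a tool call to move; the robot and the scene stay as the last step left them, time stands still between calls to the robot, and variables do not carry over. Pictures are saved under pics/ and viewed, at most 10 in all, crops included, and the job is handed in when it is done.

Besides the shell and the picture viewer there is one more tool, called after ">>>" by a JSON object that holds its "name" and its "arguments", one argument or row to a line. apply_moves: Moves the arm, as the interface text tells. Its arguments: {"type":"object","properties":{"commands":{"type":"array"},"newtons":{"type":"number"}},"required":["commands"]}

```bash
mkdir -p pics; cat > h.py <<'E'
import numpy as np, cv2
from cell import observe, imaging, arm
def grab(name,fn):
    p,d=imaging.get_image(name); cv2.imwrite('pics/'+fn+'.png',p[:,:,::-1]); np.save('pics/'+fn+'.npy',d); return p,d
def world(name,u,v,d):
    c=imaging.camera_params(name);K=np.array(c["camera_matrix"]);
    x=(u-K[0,2])/K[0,0]*d;y=(v-K[1,2])/K[1,1]*d
    return np.array(c["origin"])+np.array(c["rotation"])@np.stack([x,-y,-d*np.ones_like(x)],0)
def pt(name,fn,u,v,r=1):
    D=np.load('pics/'+fn+'.npy')[v-r:v+r+1,u-r:u+r+1]; d=np.median(D[D>0]); return world(name,np.float64(u),np.float64(v),d)
E
python3 - <<'E'
from h import *
for n in("top","scene"):
    grab(n,n+"0"); c=imaging.camera_params(n); print(c)
    im=cv2.imread(f'pics/{n}0.png'); cv2.imwrite(f'pics/{n}0b.png',cv2.resize(im,(800,600)))
print(observe())
E
```

```text
{'camera_matrix': array([[456.6586805 ,   0.        , 275.71996704],
       [  0.        , 456.6586805 , 207.67249752],
       [  0.        ,   0.        ,   1.        ]]), 'origin': array([3.92586644e-01, 4.77661938e-04, 1.29971154e+00]), 'rotation': array([ 0.05609438, -0.06013779, -1.57142694])}
{'camera_matrix': array([[430.4211373 ,   0.        , 282.36631897],
       [  0.        , 430.4211373 , 208.15463   ],
       [  0.        ,   0.        ,   1.        ]]), 'origin': array([ 1.30621745, -0.76701586,  0.81462502]), 'rotation': array([0.92723401, 0.39313717, 0.76585503])}
{'clock': 0.1, 'joints': array([-1.4226028 ,  0.4351398 ,  0.02498207,  1.5740246 , -0.0116357 ,
        1.13399849, -0.07511071]), 'dq': array([ 0.00152956, -0.0018346 ,  0.00028774, -0.00209005, -0.0003577 ,
        0.00017662,  0.00062273]), 'joint_efforts': array([ 2.95018937e-03, -6.69128823e+01,  9.87962186e-01, -3.15148008e+01,
       -6.04427210e-02,  3.73986026e-02,  4.90365176e-05]), 'position': array([0.15503686, 0.60498047, 0.22602478]), 'ee_rot': array([-3.93064826e-01, -3.11682692e+00,  2.23495532e-03]), 'force': array([ 0.08396001,  0.06611948, -0.10690074]), 'ft_torque': array([-0.07319799,  0.04177834,  0.02831061]), 'gripper_force': 0.0, 'width': 0.9976133588519047}
```

View pics/top0b.png

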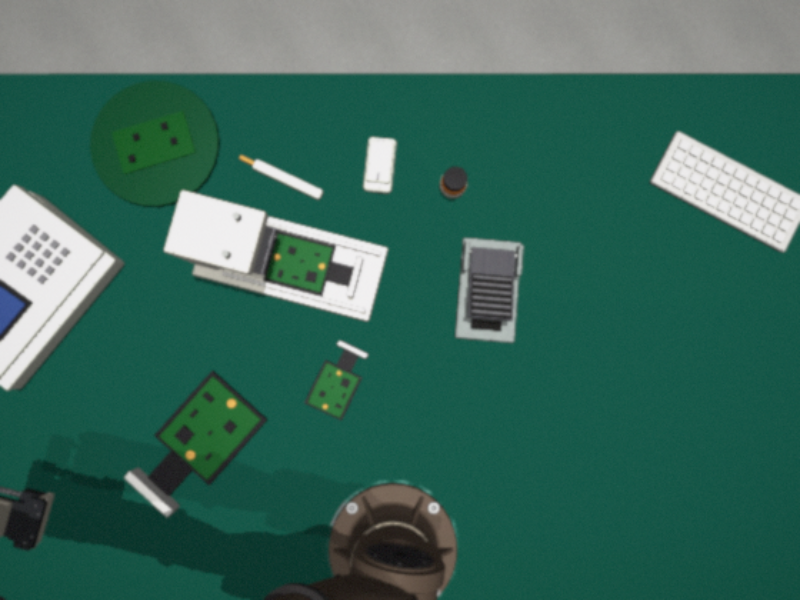

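View pics/scene0b.png

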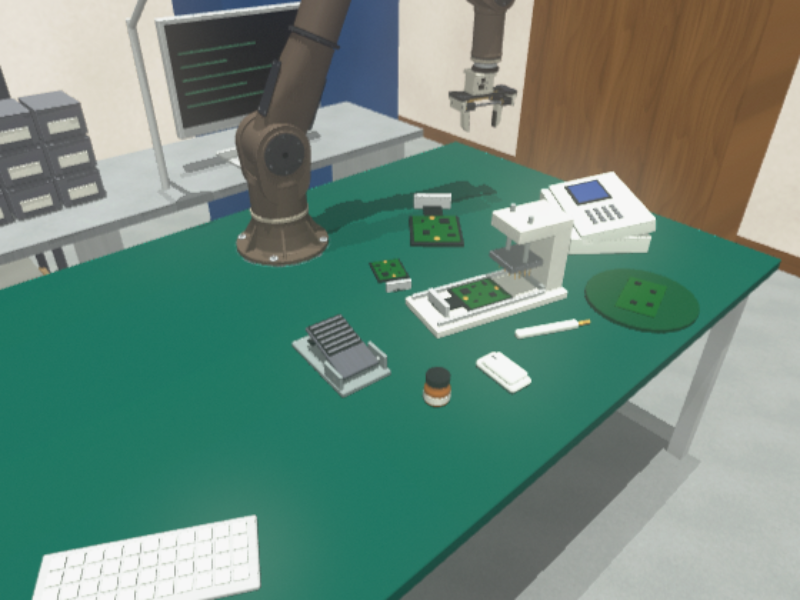

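The top view (800x600) shows the press tray with pallet crossbar at about (355,277), sliding left. The pedal is at (490,290) with its hinge at the top and the tread end at the bottom. The mouse is at (380,165), the jar at (455,182) and the probe at (282,178). The scene view confirms this layout. Next, an enlarged crop.

```bash
sed -i 's/^import numpy as np, cv2/import numpy as np, cv2\nfrom scipy.spatial.transform import Rotation as R/; s/np.array(c\["rotation"\])@/R.from_rotvec(c["rotation"]).as_matrix()@/' h.py
python3 - <<'E'
from h import *
im=cv2.imread('pics/top0.png')[125:245,110:370]; cv2.imwrite('pics/crop.png',cv2.resize(im,None,fx=3,fy=3,interpolation=cv2.INTER_CUBIC))
D=np.load('pics/top0.npy'); v,u=np.mgrid[0:420,0:560]
P=world("top",u.ravel().astype(float),v.ravel().astype(float),D.ravel()).reshape(3,420,560)
z=P[2]; print('bench',np.median(z[300:330,400:440]))
def box(m,n):
    pts=np.stack([P[0][m],P[1][m]],1).astype(np.float32); print(n,len(pts),pts.mean(0),np.median(z[m]),cv2.minAreaRect(pts))
w=np.zeros_like(z,bool); w[170:230,232:262]=1
box(w&(z>0.042)&(z<0.065),'bar')
w=np.zeros_like(z,bool); w[130:200,110:192]=1
box(w&(z>0.19)&(z<0.215),'arm')
w=np.zeros_like(z,bool); w[160:245,312:370]=1
box(w&(z>0.006)&(z<0.10),'pedal')
for vv in range(168,242,4): print(vv,P[:,vv,343].round(4))
E
```

```text
Traceback (most recent call last):
  File "h.py", line 9, in world
    return np.array(c["origin"])+R.from_rotvec(c["rotation"]).as_matrix()@np.stack([x,-y,-d*np.ones_like(x)],0)
           ~~~~~~~~~~~~~~~~~~~~~^~~~~~~~~~~~~~~~~~~~~~~~~~~~~~~~~~~~~~~~~~~~~~~~~~~~~~~~~~~~~~~~~~~~~~~~~~~~~~~
ValueError: operands could not be broadcast together with shapes (3,) (3,235200)
```

View pics/crop.png

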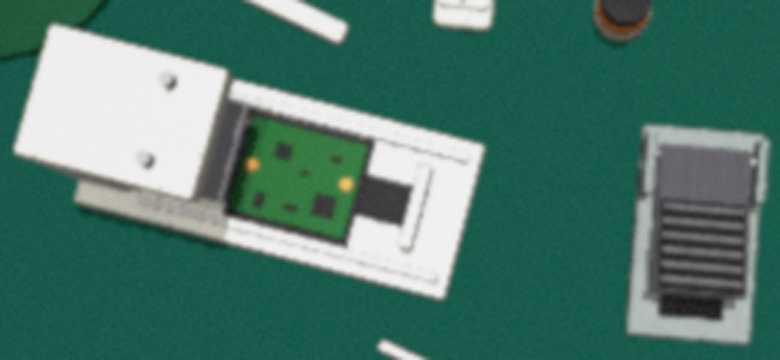

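The crop shows the bar from (425,165) to (407,250), the tray's open end from (483,145) to (443,298), and the pedal's ribbed pad at about (700,245).

```bash
sed -i 's/return np.array(c\["origin"\])+R\(.*\)$/return (np.array(c["origin"])+(R\1).T).T/' h.py
python3 - <<'E'
from h import *
D=np.load('pics/top0.npy'); v,u=np.mgrid[0:420,0:560]
P=world("top",u.ravel().astype(float),v.ravel().astype(float),D.ravel()).reshape(3,420,560)
z=P[2]; print('bench',np.median(z[300:330,400:440]))
def box(m,n):
    pts=np.stack([P[0][m],P[1][m]],1).astype(np.float32); print(n,len(pts),pts.mean(0),np.median(z[m]),cv2.minAreaRect(pts))
    ev,V=np.linalg.eigh(np.cov(pts.T)); print('  long axis',V[:,1])
def win(a,b,c,d):
    w=np.zeros_like(z,bool); w[a:b,c:d]=1; return w
box(win(170,230,232,262)&(z>0.042)&(z<0.065),'bar')
box(win(130,200,110,192)&(z>0.19)&(z<0.215),'arm')
box(win(160,245,312,370)&(z>0.006)&(z<0.10),'pedal')
box(win(160,245,312,370)&(z>0.05)&(z<0.10),'tread')
# rails end / tray corners
def cr(x,y): return 110+x/3,125+y/3
c=imaging.camera_params("top")
K=c["camera_matrix"];Rm=R.from_rotvec(c["rotation"]).as_matrix();o=np.array(c["origin"])
def atz(cx,cy,zz):
    a,b=cr(cx,cy); d=Rm@np.array([(a-K[0,2])/K[0,0],-(b-K[1,2])/K[1,1],-1]); return (o+d*(zz-o[2])/d[2]).round(4)
for n,a,b,h in [('barA',425,165,.052),('barB',407,250,.052),('trayA',484,145,.02),('trayB',443,298,.02),('plateNearA',374,140,.028),('plateNearB',346,245,.028),('armA',228,68,.205),('armB',195,200,.205),('armC',50,25,.205),('armD',15,155,.205),('padL',660,205,.05),('padR',748,207,.05),('treadendL',655,292,.068),('treadendR',742,297,.068),('b1',644,125,.012),('b2',769,137,.012),('b3',750,343,.012),('b4',627,335,.012)]: print(n,atz(a,b,h))
for vv in range(168,242,4): print(vv,P[:,vv,343].round(4))
E
```

```text
bench -0.0008628765310011444
bar 131 [0.52602667 0.07376408] 0.05117536639274034 ((0.5256249308586121, 0.07418800890445709), (0.012194180861115456, 0.07985759526491165), 75.05452728271484)
  long axis [-0.96782193  0.25163609]
arm 2763 [0.58540285 0.30203563] 0.20403762627419342 ((0.5868034362792969, 0.3031311333179474), (0.15151305496692657, 0.1106293722987175), 74.98226928710938)
  long axis [0.27211029 0.96226607]
pedal 2875 [ 0.5013553  -0.18571594] 0.03576941309531745 ((0.5001134872436523, -0.1799134761095047), (0.22786863148212433, 0.14986929297447205), 0.6118980050086975)
  long axis [-0.99469086  0.10290817]
tread 870 [ 0.4808785  -0.18581705] 0.06041180183905648 ((0.4849972724914551, -0.18686529994010925), (0.08482055366039276, 0.08565640449523926), 83.97549438476562)
  long axis [0.04063148 0.9991742 ]
barA [0.5615 0.0633 0.052 ]
barB [0.4834 0.0795 0.052 ]
trayA [0.5848 0.0094 0.02  ]
trayB [0.4407 0.0478 0.02  ]
plateNearA [0.5884 0.1123 0.028 ]
plateNearB [0.4898 0.1378 0.028 ]
armA [0.62   0.2151 0.205 ]
armB [0.5127 0.2401 0.205 ]
armC [0.6554 0.3597 0.205 ]
armD [0.5493 0.3854 0.205 ]
padL [ 0.5246 -0.1522  0.05  ]
padR [ 0.5226 -0.2329  0.05  ]
treadendL [ 0.444  -0.1447  0.068 ]
treadendR [ 0.4394 -0.2229  0.068 ]
b1 [ 0.6049 -0.1425  0.012 ]
b2 [ 0.5933 -0.261   0.012 ]
b3 [ 0.3984 -0.24    0.012 ]
b4 [ 0.406  -0.1246  0.012 ]
168 [ 0.6002 -0.1939  0.017 ]
172 [ 0.5891 -0.1941  0.0149]
176 [ 0.5752 -0.1913  0.0323]
180 [ 0.5629 -0.19    0.0398]
184 [ 0.5524 -0.1907  0.0342]
188 [ 0.5403 -0.1895  0.0414]
192 [ 0.528  -0.1877  0.0523]
196 [ 0.5172 -0.188   0.0494]
200 [ 0.5056 -0.187   0.0553]
204 [ 0.4944 -0.1863  0.0589]
208 [ 0.4831 -0.1856  0.0626]
212 [ 0.4721 -0.1851  0.0648]
216 [ 0.4614 -0.1854  0.0622]
220 [ 0.4502 -0.1841  0.0696]
224 [ 0.4412 -0.1912  0.0217]
228 [ 0.4301 -0.1916  0.0178]
232 [ 0.4191 -0.1927  0.0096]
236 [ 0.4078 -0.1921  0.0129]
240 [ 0.3966 -0.194  -0.001 ]
```

>>> {"name": "apply_moves", "arguments": {
  "commands": [
    [0,0,0,1,0],
    [0,0.54,-0.84,0,-0.3],
    [0,0.54,-0.84,0,-0.3],
    [0,0.54,-0.84,0,-0.3],
    [0,0.54,-0.84,0,-0.3],
    [0,0.54,-0.84,0,-0.3],
    [0,0.54,-0.84,0,-0.3],
    [0,0.54,-0.84,0,-0.3],
    [0,0.54,-0.84,0,-0.3],
    [0,0.54,-0.84,0,-0.3],
    [0,0.54,-0.84,0,-0.3],
    [0,0,0,0,-0.15]
  ]
}}

```text
clock: 1.6
position: [0.4809, 0.0964, 0.2869]
ee_rot: [2.496, 1.905, -0.0]
force: [0.3, 0.7, 0.5]
width: 0.002
gripper_force: 0.0
```

>>> {"name": "apply_moves", "arguments": {
  "commands": [
    [0,0.6,-0.92,0,0],
    [0,0,0,-0.9,0],
    [0,0,0,-0.9,0],
    [0,0,0,-0.9,0],
    [0,0,0,-0.9,0],
    [0,0,0,-0.2,0],
    [0,0,0,0,0]
  ]
}}

```text
clock: 2.48
position: [0.5134, 0.0489, 0.0591]
ee_rot: [-2.486, -1.92, 0.001]
force: [0.2, -0.5, 0.5]
width: 0.007
gripper_force: 0.0
```

```bash
python3 - <<'E'
from h import *
s=observe();print(s['position'],s['force'])
p,d=grab("scene","s1"); im=cv2.imread('pics/s1.png')[120:270,230:430]; cv2.imwrite('pics/s1c.png',cv2.resize(im,None,fx=4,fy=4,interpolation=cv2.INTER_CUBIC))
E
```

```text
[0.51338366 0.0488858  0.0590795 ] [ 0.15401338 -0.49410633  0.48383824]
```

View pics/s1c.png

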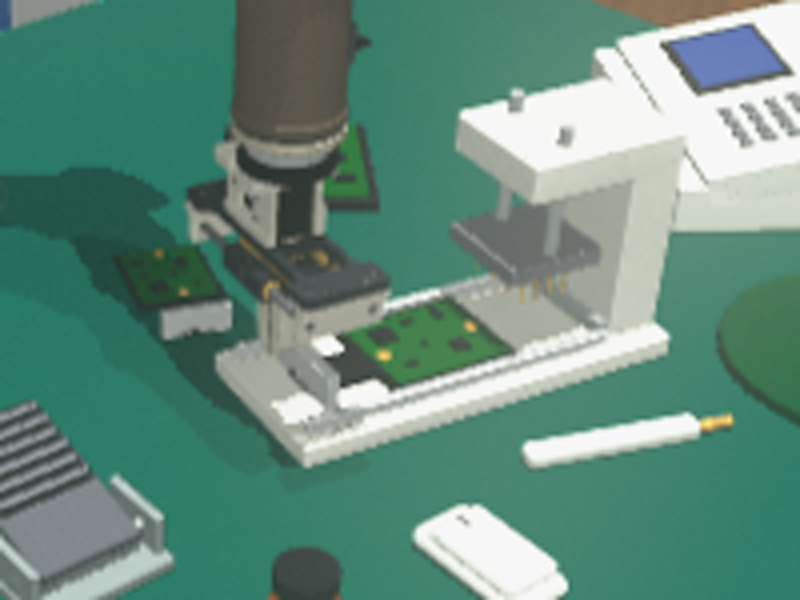

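The fingers are behind the bar, in line with the tray and clear of the rails. I'll back off a little and lower.

>>> {"name": "apply_moves", "arguments": {
  "commands": [
    [0,0.06,-0.12,0,0],
    [0,0,0,-0.38,0],
    [0,0,0,0,0]
  ]
}}

```text
clock: 2.9
position: [0.517, 0.0416, 0.0364]
ee_rot: [-2.486, -1.92, -0.0]
force: [1.3, 0.2, 0.2]
width: 0.003
gripper_force: 0.0
```

>>> {"name": "apply_moves", "arguments": {
  "commands": [
    [0,0.035,0.13,0,0],
    [0,0.035,0.13,0,0],
    [0,0.035,0.13,0,0],
    [0,0.035,0.13,0,0],
    [0,0.035,0.13,0,0],
    [0,0.035,0.13,0,0],
    [0,0.035,0.13,0,0],
    [0,0.035,0.13,0,0],
    [0,0.035,0.13,0,0],
    [0,0.035,0.13,0,0]
  ]
}}

```text
clock: 4.15
position: [0.538, 0.1205, 0.0359]
ee_rot: [-2.486, -1.921, 0.0]
force: [-0.6, -1.8, 1.9]
width: 0.006
gripper_force: 1.5
```

>>> {"name": "apply_moves", "arguments": {
  "commands": [
    [0,0.025,0.1,0,0],
    [0,0.025,0.1,0,0],
    [0,0.013,0.05,0,0],
    [0,0.013,0.05,0,0],
    [0,0,0,0,0]
  ]
}}

```text
clock: 4.78
position: [0.5411, 0.1337, 0.0359]
ee_rot: [2.488, 1.916, -0.007]
force: [-5.8, -13.9, 10.5]
width: 0.005
gripper_force: 7.9
```

>>> {"name": "apply_moves", "arguments": {
  "commands": [
    [0,0.013,0.05,0,0],
    [0,0,0,0,0]
  ]
}}

```text
clock: 5.03
position: [0.5411, 0.1338, 0.0359]
ee_rot: [2.489, 1.912, -0.012]
force: [-9.2, -22.4, 13.8]
width: 0.002
gripper_force: 12.3
```

```bash
python3 - <<'E'
from h import *
s=observe();print(s['position'],s['force'])
p,d=grab("scene","s2"); im=cv2.imread('pics/s2.png')[130:250,270:430]; cv2.imwrite('pics/s2c.png',cv2.resize(im,None,fx=5,fy=5,interpolation=cv2.INTER_CUBIC))
E
```

```text
[0.54108442 0.13381169 0.03587243] [ -9.2393086  -22.42199346  13.79135558]
```

View pics/s2c.png

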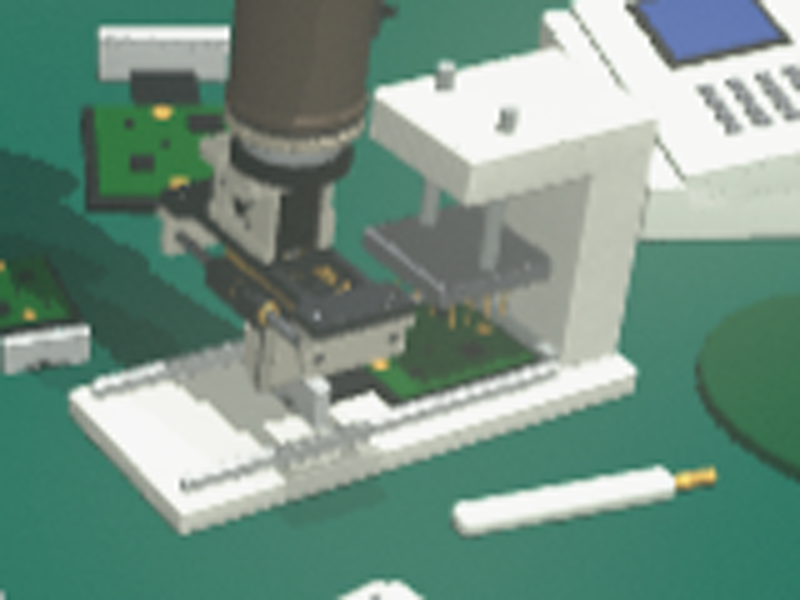

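The pallet is under the head with a firm contact force, which fits the stop. I'll retract, lift, and check from the top camera.

>>> {"name": "apply_moves", "arguments": {
  "commands": [
    [0,-0.03,-0.1,0,0],
    [0,-0.07,-0.25,0,0],
    [0,0,0,0.9,0],
    [0,0,-0.1,0.9,0],
    [0,-0.1,-0.8,0.5,0],
    [0,-0.25,-0.95,0,0],
    [0,-0.25,-0.95,0,0],
    [0,-0.25,-0.95,0,0],
    [0,-0.25,-0.95,0,0],
    [0,-0.2,-0.9,0,0],
    [0,0,0,0,0]
  ]
}}

```text
clock: 6.45
position: [0.4575, -0.2209, 0.1745]
ee_rot: [2.492, 1.91, -0.0]
force: [-0.1, 0.6, 0.8]
width: 0.004
gripper_force: 0.0
```

```bash
python3 - <<'E'
from h import *
s=observe();print(s['position'],s['force'])
p,D=grab("top","t2"); v,u=np.mgrid[0:420,0:560]
P=world("top",u.ravel().astype(float),v.ravel().astype(float),D.ravel()).reshape(3,420,560)
z=P[2]; dx,dy=P[0]-.5575,P[1]-.194; X=dx*.259+dy*.966; Y=-dx*.966+dy*.259
m=(z>0.042)&(z<0.065)&(X>-.165)&(X<-.02)&(abs(Y)<.048)
print(m.sum(),X[m].mean(),np.percentile(X[m],[5,50,95]),Y[m].mean())
r=cv2.minAreaRect(np.stack([X[m],Y[m]],1).astype(np.float32));print(r)
cv2.imwrite('pics/t2c.png',cv2.resize(cv2.imread('pics/t2.png')[125:245,110:370],None,fx=3,fy=3,interpolation=cv2.INTER_CUBIC))
E
```

```text
[ 0.45749158 -0.22094989  0.17448539] [-0.06546537  0.5551322   0.79739559]
137 -0.044334552945924116 [-0.04953281 -0.0446543  -0.03853567] 0.0014842852449972075
((-0.04382249340415001, 0.000981707125902176), (0.012236373499035835, 0.08005323261022568), 0.40862736105918884)
```

View pics/t2c.png

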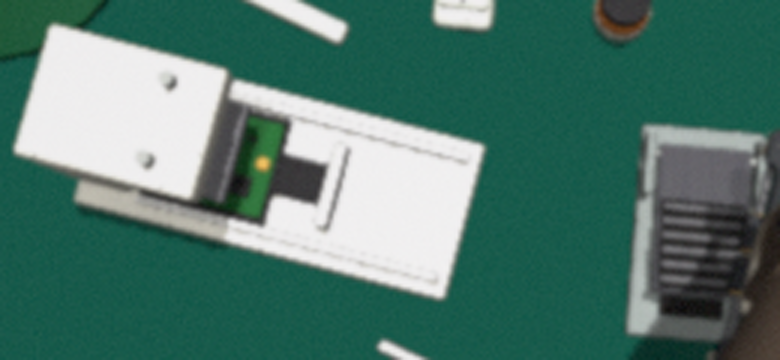

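The bar measures x = -44 mm in the press frame, so the pallet is home. Its crop position is (333,187). Now the pedal.

>>> {"name": "apply_moves", "arguments": {
  "commands": [
    [0,0.09,0.56,0,0],
    [0,0,0,-0.8,0],
    [0,0,0,-0.8,0],
    [0,0,0,0,0]
  ]
}}

```text
clock: 7.0
position: [0.4627, -0.1801, 0.0756]
ee_rot: [-2.48, -1.92, 0.005]
force: [-0.5, -0.1, 0.8]
width: 0.005
gripper_force: 0.0
```

>>> {"name": "apply_moves", "arguments": {
  "commands": [
    [0,0,-0.1,-0.1,0],
    [0,0,0,-0.1,0],
    [0,0,0,-0.1,0],
    [0,0,0,-0.1,0],
    [0,0,0,-0.1,0],
    [0,0,0,-0.1,0],
    [0,0,0,-0.05,0],
    [0,0,0,0,0]
  ]
}}

```text
clock: 8.0
position: [0.4634, -0.1884, 0.039]
ee_rot: [-2.485, -1.919, 0.001]
force: [-6.0, 1.0, 10.9]
width: 0.007
gripper_force: 5.0
```

>>> {"name": "apply_moves", "arguments": {
  "commands": [
    [0,0,0,-0.05,0],
    [0,0,0,-0.05,0],
    [0,0,0,-0.03,0],
    [0,0,0,0,0]
  ]
}}

```text
clock: 8.5
position: [0.4634, -0.1885, 0.0346]
ee_rot: [-2.486, -1.917, -0.004]
force: [-21.2, 6.9, 71.8]
width: 0.002
gripper_force: 36.7
```

At the stop, with more force than needed. I'll ease off slightly and hold.

>>> {"name": "apply_moves", "arguments": {
  "commands": [
    [0,0,0,0.02,0],
    [0,0,0,0,0],
    [0,0,0,0,0],
    [0,0,0,0,0],
    [0,0,0,0,0],
    [0,0,0,0,0],
    [0,0,0,0,0],
    [0,0,0,0,0],
    [0,0,0,0,0],
    [0,0,0,0,0],
    [0,0,0,0,0]
  ]
}}

```text
clock: 9.88
position: [0.4633, -0.1885, 0.035]
ee_rot: [-2.486, -1.918, -0.003]
force: [-17.6, 5.9, 57.3]
width: 0.005
gripper_force: 28.2
```

Held 1.4 s at the stop. Now releasing slowly and rising clear.

>>> {"name": "apply_moves", "arguments": {
  "commands": [
    [0,0,0,0.08,0],
    [0,0,0,0.1,0],
    [0,0,0,0.1,0],
    [0,0,0,0.1,0],
    [0,0,0,0.1,0],
    [0,0,0,0.15,0],
    [0,0,0,0.5,0],
    [0,0,0,0.8,0],
    [0,0,-0.8,0.5,0],
    [0,0,-0.9,0,0],
    [0,0,-0.9,0,0],
    [0,0,0,0,0]
  ]
}}

```text
clock: 11.38
position: [0.4619, -0.3491, 0.1782]
ee_rot: [2.492, 1.912, -0.005]
force: [-0.5, 0.2, 0.7]
width: 0.005
gripper_force: 0.0
```

```bash
python3 - <<'E'
from h import *
s=observe();print(s['position'],s['force'])
p,D=grab("top","t3"); v,u=np.mgrid[0:420,0:560]
P=world("top",u.ravel().astype(float),v.ravel().astype(float),D.ravel()).reshape(3,420,560)
z=P[2]; dx,dy=P[0]-.5575,P[1]-.194; X=dx*.259+dy*.966; Y=-dx*.966+dy*.259
m=(z>0.042)&(z<0.065)&(X>-.165)&(X<-.02)&(abs(Y)<.048)
print(X[m].mean(),cv2.minAreaRect(np.stack([X[m],Y[m]],1).astype(np.float32)))
for vv in range(200,222,4): print(P[:,vv,340].round(4))
E
```

```text
[ 0.46193836 -0.34909275  0.17821674] [-0.52233683  0.23896519  0.69792415]
-0.044403531234896175 ((-0.043746158480644226, 0.0006797686219215393), (0.012836549431085587, 0.07977532595396042), 0.7173840403556824)
[ 0.5056 -0.1787  0.0554]
[ 0.4944 -0.1782  0.0585]
[ 0.4834 -0.178   0.059 ]
[ 0.4722 -0.1772  0.0634]
[ 0.4611 -0.1765  0.0674]
[ 0.4504 -0.1765  0.0663]
```

Pallet still home, pedal fully up, and the arm is clear.

```bash
python3 -c "
from cell import arm; print(arm.sign_off())"
```

```text
the job is handed in; nothing more can be done
None
```

I slid the pallet home against its stop, then held the pedal at its stop for about 1.4 s and let it come fully up; the final camera check showed the pallet still home and the job is handed in, with no verdict returned.

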